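# Gather the bowl feet in the tote's pouring corner

### The arm

A 6-joint arm with a two-finger parallel gripper is mounted at the origin on the work surface. World frame = base frame: x ahead of the robot, y to its left, z up, the work surface at z = 0. Lengths are in mm, angles in rad, forces in N, time in s.
With the tool pointing down it reaches from about 350 to 1000 mm from the base axis. Payload 7.1 kg.
Tool frame: the origin (TCP) lies at the very end of the fingers, on their centre line; the grasp point (between the pads) lies 19 mm behind it; z points along the fingers, y is the line along which they close (so a half turn about z gives the same grasp; the last joint's range is limited). The gripper opens to 85 mm and grips with 20 to 120 N. Pads are 22 mm wide; open, the fingers measure 114 mm over their backs; the gripper's body (76 mm by 85 mm) begins 54 mm behind the grasp point. The pads swing forward as they close: fully open they stand 13 mm farther back than shut.
Start: joints at [-1.345, 0.423, 1.63, -0, 1.089, -0.019], TCP at [151.496, -606.345, 231.319] pointing down, gripper open.
Joint ranges: [-3, 3], [-0.9, 2.11], [0.09, 2.58], [-1.31, 4.45], [0.11, 2.69], [-2.54, 2.54]. Speed limits (rad/s): [2.39, 2.39, 3.01, 3.14, 3.14, 3.14].

### API

Orientations are given as a 3x3 rotation matrix whose columns are the frame's x, y, z axes.
In Python, from bench import manip gives the robot as it stands. The module is installed in compiled form; this text tells all that it offers.
- The arm moves only by the tool servo_tool, never from a script. Its argument "motion" is a list of rows, each a list of 6 numbers: the shift along the tool's x, y, z in units of 40 mm (1.0 is 40 mm), then the turn, a rotation vector about the tool's x, y, z in units of 6 degrees (1.0 is 6 degrees). In form: [[dx, dy, dz, rx, ry, rz], ...]. A call has 1 to 20 rows; each row is the pose to reach, as a shift and turn from the pose commanded when the call began, along the tool's axes at that moment; what a row does not reach only later rows make up. A row lasts 1/12 s, in which the tool goes at most 41.7 mm and 7.16 degrees, less where a joint would pass 70% of its speed; a pose out of reach is approached as far as the arm can. A call with a gripper value outside its range is refused whole. "hand" is the closure, from 0 (fully open) to 1 (shut), set as the call begins (left out, the last holds). The fingers move at their own pace and stop on an object; "newtons" is the grip in N (left out, the last holds). Time passes only in rows, so rows that repeat a pose let the fingers close. It gives the time, the measured TCP pose, the force, the opening and the grip force at its end, in the units of the state.
- manip.get_obs(): the state, without advancing time (a new reading comes with each control period).
- manip.snapshot(name): name is "scene" or "top" or "wrist"; returns (picture, depth): 400x640x3 uint8, blue, green, red; 400x640 float32, mm along the optical axis (not along the pixel's ray), 0 where there is no reading.
- manip.camera_info(name): a dict with "fx", "fy", "cx", "cy" (pixels), "k1" (the pictures are not rectified: a ray, as slopes to the right and down, at radius r is drawn at 1 + k1 r^2 times it, then the intrinsics apply), "eye" and "attitude" of the camera in the world; the wrist camera has in their place "T_tool_cam" (4x4, takes a point from camera to tool coordinates, whose origin is the TCP and whose axes are the flange's). Camera axes: x right, y down, z forward; pixel columns grow to the right and rows downward; lengths in mm; the calibration is good to about 2 mm. A picture is of the moment at which its call begins: read the wrist's pose just before it. camera_info takes no time and is no camera call.
- manip.hand_in(): hands the job in; it is judged then, once.
Trained networks look in the newest picture that a camera, given by its name, has taken for a name from the list of things; names that differ only in an ending like _2 or _b are one class to them, and where a whole thing is asked for, a point or a joint stands for the part that bears it (a point fixed in the world has none). Each returns a list of dicts, best first, with "p" (0 to 1); they miss things now and then, are a little off and sometimes report something else, mostly with a low value. They report only what shows in the picture. A call takes as long as a camera call. They do not tell look-alikes from the thing itself.
- manip.spot_in(thing, camera): "bbox" ([left, top, right, bottom] in pixels, round what is visible of it).
The state is a dict: "time": time; "joint_pos": joint angles; "joint_velocities": joint speeds; "joint_torque": joint torques, N m; "eef_pos": TCP position; "tool_rot": TCP orientation; "contact_force": force on the tool from outside, world axes, zero at the start; "wrist_torque": the same for the moment, N m; "opening": finger opening in mm; "grasp_force": force on a finger pad.
Only numpy, scipy, OpenCV 4.12 (cv2) and the standard library are available. Lean on these libraries where they do the work, as an engineer would, in place of code of your own. Each camera call takes 0.05 s, during which the arm holds its last target. There are 200 camera calls.

### The job

Throttle the drying blower back to idle first, by setting its lever straight up, so that it does not blow on the work. Then lift the metal tote by its bar handle clear of the bench and tilt it down towards its low-walled pouring corner until all four loose wooden discs have slid together into that corner, and finish while holding it there in the air, still and clearly tilted, with the corner lowest. Spill none and leave the other things on the bench where they are.

Things in the scene. Friction and masses are not known exactly. Their poses are not given: they have to be found in the camera images.
- throttle (a joint): Throttle lever of the drying blower, rad. 0 = straight up (idle); positive leans towards the blower's +y, negative towards its -y; travel -0.9 to 0.9. It starts leaning to the +y side. Stays where it is left (stiff hinge, about 1.5 N at the knob moves it).
- throttle_knob (a point): Centre of the black ball knob, 26 mm across, on the free end of the lever, 100 mm from the hinge. The stem below is a 10 mm rod. Nothing else stands within 55 mm of the knob at its height.
- throttle_hinge (a point): Middle of the lever's hinge, 70 mm above the bench, fixed to the blower. The hinge axis is this frame's x axis (level); the lever swings in its y-z plane.
- blower: Fixed grey drying blower, 220 x 140 mm, 106 mm tall: its lever box (120 mm wide in y, 67 mm tall) is on the -x side, its fan drum (106 mm tall) and outlet on the +x side. Origin under its centre, on the bench. It stands on the left or on the right of the robot's middle line, the tote on the other side.
- tote_grip (a point): Centre of the wooden handle bar of the sheet-metal tote, 120 mm above the tote's underside, over its middle; axes are the tote's axes (z up out of the tote). The bar runs along the tote's x, 210 mm long, 20 mm thick in y, 26 mm tall, held by a post at each end. The tote is 226 (x, over the posts) x 160 (y) x 50 mm tall walls, 5 mm thick walls and floor, 0.3 to 0.5 kg, loose on the bench.
- tote_corner (a point): The tote's pouring corner, inside, at floor level: 100 mm towards -x and 75 mm towards +y from the tote's middle. Here the two walls are only 28 mm tall over the last 60 mm on either side; everywhere else they are 50 mm.
- tote_foot (a point): Outer underside point of the tote at the pouring corner (-105, +80 mm from its middle in x, y; 120 mm below the bar's centre).
- tote: The whole tote; origin under the middle of its floor, z up out of it.
- disc1_center (a point): Waxed wooden disc 1 of 4 (bowl foot), 24 mm across, 12 mm tall, 12 g, lying loose in the tote away from the pouring corner; this point is its centre. The discs slide on the metal at about 7 to 11 degrees of slope and run freely at 25 to 30.
- disc2_center (a point): Waxed wooden disc 2 of 4 (bowl foot), 24 mm across, 12 mm tall, 12 g, lying loose in the tote away from the pouring corner; this point is its centre. The discs slide on the metal at about 7 to 11 degrees of slope and run freely at 25 to 30.
- disc3_center (a point): Waxed wooden disc 3 of 4 (bowl foot), 24 mm across, 12 mm tall, 12 g, lying loose in the tote away from the pouring corner; this point is its centre. The discs slide on the metal at about 7 to 11 degrees of slope and run freely at 25 to 30.
- disc4_center (a point): Waxed wooden disc 4 of 4 (bowl foot), 24 mm across, 12 mm tall, 12 g, lying loose in the tote away from the pouring corner; this point is its centre. The discs slide on the metal at about 7 to 11 degrees of slope and run freely at 25 to 30.
- jar: amber glass jar with a steel lid, 60 across, 85 tall, between the tote and the blower on the robot's side; origin under its centre (mm). Not part of the job.
- bowl: wooden bowl, 140 across, 50 tall, beyond the gap between tote and blower; origin under its centre (mm). Not part of the job.
- brush: paint brush lying flat, near left (mm). Not part of the job.
- spatula: spatula lying flat, near right (mm). Not part of the job.
- carton: cardboard carton, 100 x 140 x 70, on the left; origin under its centre (mm). Not part of the job.
Things that resemble listed ones, but are neither listed nor needed, are in the scene too. Leave any orange, purple or turquoise look-alike of the bowl alone.

How it is judged:
By the outcome, as a careful person would: the job done as asked, in the order asked, and still so for the second after the job is handed in, while the arm keeps its last pose, push and grip.
It also fails if it takes over 54 s, if anything falls off the work surface, if the arm or the gripper's body presses on something with over 40 N, if the wrist force passes 120 N, or if a joint passes its speed limit or range.

## Working session

There is one attempt and no reset: what is moved stays moved. The work goes in short steps, Python scripts to look and compute and a tool call to move; the robot and the scene stay as the last step left them, time stands still between calls to the robot, and variables do not carry over. Pictures are saved under pics/ and viewed, at most 10 in all, crops included, and the job is handed in when it is done.

Besides the shell and the picture viewer there is one more tool, called after "Call:" by a JSON object that holds its "name" and its "arguments", one argument or row to a line. servo_tool: Moves the arm, as the interface text tells. Its arguments: {"type":"object","properties":{"motion":{"type":"array"},"hand":{"type":"number"},"newtons":{"type":"number"}},"required":["motion"]}

```bash
mkdir -p pics
cat > h.py <<'E'
import numpy as np, cv2
from bench import manip
def cam(name):
    c=manip.camera_info(name)
    if 'eye' in c:
        A=np.array(c['attitude'],float)
        return c,A,np.array(c['eye'],float)
    o=manip.get_obs();T=np.array(c['T_tool_cam'],float);R=np.array(o['tool_rot']);
    return c,R@T[:3,:3],R@T[:3,3]+np.array(o['eef_pos'])
def rays(c,uv):
    uv=np.atleast_2d(np.array(uv,float));K=np.array([[c['fx'],0,c['cx']],[0,c['fy'],c['cy']],[0,0,1.]])
    return cv2.undistortPoints(uv[:,None],K,np.array([c['k1'],0,0,0.]))[:,0]
def toworld(cm,uv,d):
    c,A,e=cm;s=rays(c,uv);return (np.c_[s,np.ones(len(s))]*np.atleast_1d(d)[:,None])@A.T+e
def onplane(cm,uv,z):
    c,A,e=cm;s=rays(c,uv);w=np.c_[s,np.ones(len(s))]@A.T
    return e+w*((z-e[2])/w[:,2])[:,None]
def cloud(cm,depth):
    v,u=np.mgrid[0:400,0:640];uv=np.c_[u.ravel(),v.ravel()]
    P=toworld(cm,uv,depth.ravel()).reshape(400,640,3);P[depth==0]=np.nan;return P
E
python3 - <<'E'
from h import *
for n in ['scene','top']:
    cm=cam(n);im,d=manip.snapshot(n);cv2.imwrite(f'pics/{n}0.png',im);np.savez(f'{n}0.npz',im=im,d=d)
    print(n,cm[0])
    for t in ['throttle_knob','blower','tote','tote_grip','disc1_center','jar','bowl','carton']:
        for r in manip.spot_in(t,n)[:5]:
            b=np.array(r['bbox']);u=(b[:2]+b[2:])/2
            dd=d[int(u[1]),int(u[0])]
            print(t,round(r['p'],2),b.round().tolist(),toworld(cm,u,dd).round()[0].tolist())
print(manip.get_obs()['time'],manip.get_obs()['tool_rot'])
E
```

```text
scene {'fx': 409.25228269416874, 'fy': 409.25228269416874, 'cx': 328.0924580516714, 'cy': 196.1269417544124, 'k1': -0.02533490241126432, 'eye': array([1428.17728372,  418.85291867,  817.40496804]), 'attitude': array([[-0.43327124,  0.54059393, -0.72113399],
       [ 0.90110947,  0.27463541, -0.33552514],
       [ 0.01666608, -0.79519406, -0.60612594]])}
blower 0.73 [352.0, 207.0, 444.0, 278.0] [567.0, 243.0, 2.0]
blower 0.68 [235.0, 154.0, 300.0, 227.0] [631.0, -148.0, 101.0]
blower 0.17 [373.0, 253.0, 385.0, 262.0] [658.0, 216.0, 15.0]
tote 0.76 [357.0, 209.0, 442.0, 281.0] [571.0, 249.0, 1.0]
tote_grip 0.89 [350.0, 206.0, 446.0, 278.0] [558.0, 240.0, -2.0]
tote_grip 0.26 [447.0, 215.0, 514.0, 235.0] [401.0, 444.0, 19.0]
disc1_center 0.38 [375.0, 254.0, 385.0, 263.0] [661.0, 221.0, 16.0]
jar 0.71 [341.0, 158.0, 357.0, 189.0] [386.0, 9.0, 62.0]
jar 0.39 [353.0, 211.0, 444.0, 280.0] [576.0, 247.0, 2.0]
bowl 0.76 [175.0, 165.0, 218.0, 195.0] [589.0, -469.0, 8.0]
bowl 0.73 [261.0, 235.0, 312.0, 279.0] [761.0, -14.0, 4.0]
bowl 0.6 [380.0, 177.0, 422.0, 200.0] [317.0, 171.0, 8.0]
bowl 0.5
[... 681 characters left out ...]
70.0]
tote 0.9 [232.0, 168.0, 304.0, 233.0] [588.0, 243.0, 6.0]
tote_grip 0.96 [233.0, 162.0, 302.0, 233.0] [598.0, 246.0, 5.0]
jar 0.8 [331.0, 255.0, 349.0, 276.0] [364.0, -11.0, 83.0]
bowl 0.91 [319.0, 192.0, 349.0, 235.0] [542.0, 8.0, 8.0]
bowl 0.76 [443.0, 174.0, 482.0, 217.0] [613.0, -455.0, 1.0]
bowl 0.72 [317.0, 125.0, 354.0, 166.0] [791.0, 5.0, 1.0]
bowl 0.62 [266.0, 248.0, 305.0, 290.0] [346.0, 177.0, -0.0]
carton 0.92 [165.0, 184.0, 214.0, 213.0] [585.0, 506.0, 72.0]
carton 0.39 [234.0, 161.0, 300.0, 233.0] [601.0, 246.0, 6.0]
0.9 [[ 9.70196127e-01  2.42321016e-01  1.87807364e-05]
 [ 2.42321016e-01 -9.70196127e-01  2.22363751e-05]
 [ 2.36093387e-05 -1.70226778e-05 -1.00000000e+00]]
```

View pics/top0.png

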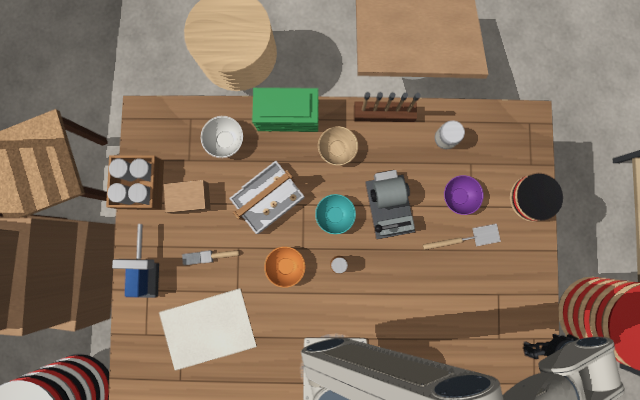

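View pics/scene0.png

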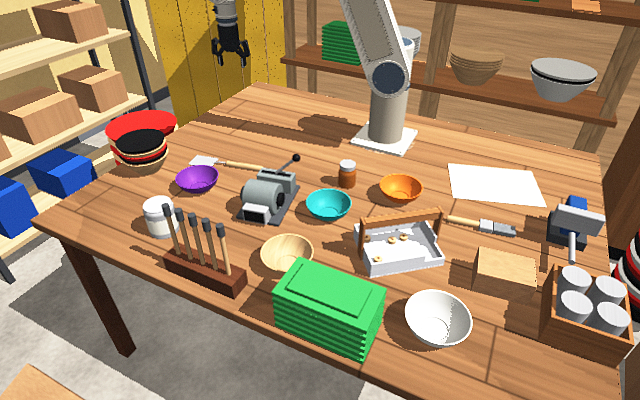

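The top view shows the tote at (267,197), with its bar running from (237,213) to (290,177). The blower is at (390,203), with its lever near (385,225) leaning left in the image. I'll measure the bar and knob in the point clouds and take close crops.

Run:
```python
from h import *
rows=[]
for n in ['top','scene']:
    z=np.load(f'{n}0.npz');im,d=z['im'],z['d'];cm=cam(n);P=cloud(cm,d)
    X,Y,Z=P[...,0],P[...,1],P[...,2]
    m=(abs(X-590)<160)&(abs(Y-245)<150)&(Z>105)&(Z<145)
    q=P[m];c=np.median(q,0);dirn=np.linalg.svd(q[:,:2]-q[:,:2].mean(0))[2][0];t=(q[:,:2]-q[:,:2].mean(0))@dirn
    print(n,'bar',m.sum(),q.mean(0).round(1),'dir',dirn.round(3),'ang',np.degrees(np.arctan2(*dirn[::-1])).round(1),t.min().round(),t.max().round(), 'mid',(q[:,:2].mean(0)+dirn*(t.min()+t.max())/2).round(1), np.percentile(q[:,2],[5,50,95]).round())
    m=(abs(X-560)<160)&(abs(Y+170)<130)&(Z>115)&(Z<200)
    q=P[m];print(n,'hi near blower',m.sum(),q.round(0)[np.argsort(-q[:,2])][:25:3].tolist())
    m=(abs(X-560)<160)&(abs(Y+170)<130)&(Z>20)&(Z<112)
    q=P[m];print('blower',m.sum(),cv2.minAreaRect(q[:,:2].astype(np.float32)))
    m=(abs(X-560)<160)&(abs(Y+170)<130)&(Z>80)&(Z<112)
    q=P[m];print('drum',m.sum(),cv2.minAreaRect(q[:,:2].astype(np.float32)))
    m=(abs(X-590)<170)&(abs(Y-245)<150)&(Z>20)&(Z<60)
    q=P[m];print('tote',m.sum(),cv2.minAreaRect(q[:,:2].astype(np.float32)))
z=np.load('top0.npz')['im'];s=np.load('scene0.npz')['im']
a=cv2.resize(z[150:250,220:320],(400,300),interpolation=3)
a=np.hstack([cv2.resize(z[150:245,225:315],(400,300),interpolation=3),cv2.resize(z[160:245,350:430],(400,300),interpolation=3)])
b=np.hstack([cv2.resize(s[195:285,345:455],(400,300),interpolation=3),cv2.resize(s[145:230,225:325],(400,300),interpolation=3)])
cv2.imwrite('pics/crop.png',np.vstack([a,b]))
```

```text
top bar 497 [594.3 247.  130.8] dir [-0.637  0.771] ang 129.6 -113.0 111.0 mid [595.  246.1] [116. 132. 137.]
top hi near blower 62 [[488.0, -127.0, 158.0], [495.0, -134.0, 155.0], [491.0, -134.0, 155.0], [491.0, -131.0, 153.0], [482.0, -128.0, 152.0], [479.0, -134.0, 151.0], [488.0, -131.0, 150.0], [482.0, -138.0, 149.0], [495.0, -122.0, 149.0]]
blower 1769 ((576.9837646484375, -141.47222900390625), (219.94847106933594, 220.92588806152344), 7.954450607299805)
drum 781 ((578.4638671875, -189.83554077148438), (162.1352081298828, 128.87551879882812), 13.341594696044922)
tote 503 ((604.31787109375, 255.91494750976562), (409.94671630859375, 219.7238006591797), 43.75846862792969)
scene bar 989 [603.  247.8 123.9] dir [ 0.627 -0.779] ang -51.2 -117.0 108.0 mid [600.2 251.2] [108. 127. 133.]
scene hi near blower 69 [[490.0, -134.0, 153.0], [485.0, -129.0, 151.0], [481.0, -128.0, 149.0], [486.0, -129.0, 148.0], [495.0, -124.0, 148.0], [497.0, -130.0, 147.0], [486.0, -122.0, 146.0], [495.0, -128.0, 146.0], [500.0, -132.0, 144.0]]
blower 2269 ((577.6851196289062, -140.0205535888672), (225.64187622070312, 218.29429626464844), 6.977372169494629)
drum 655 ((579.36376953125, -184.51100158691406), (160.29388427734375, 110.42404174804688), 14.924711227416992)
tote 1370 ((607.1346435546875, 256.9854736328125), (409.19659423828125, 222.51080322265625), 45.46344757080078)
```

View pics/crop.png

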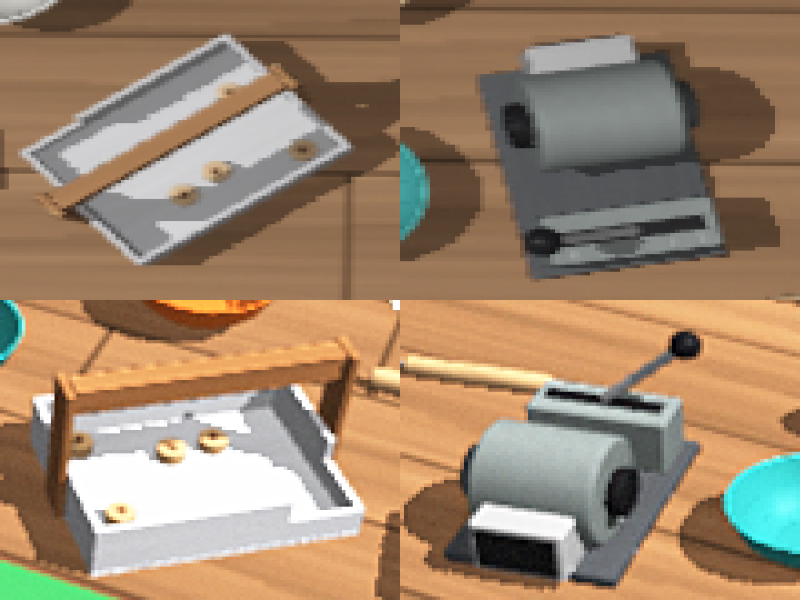

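Low walls sit at the left corner in the top crop (22,155), which matches the right-front corner in the scene crop (360,520). That makes the tote's x axis about (0.632,-0.775). The knob is at crop (543,242), leaning to image left, which is the blower's +y.

Candidates: the tote at (267,197) is the only thing with a handle bar (the caddy at (130,180) and the carton have none). The blower lever at (385,225) is the only lever (the blue vise-like thing at (140,275) is no match). Discs are only in the tote. The choice is clear, so I'll move to a viewing pose.

```bash
cat >> h.py <<'E'
from scipy.spatial.transform import Rotation as Rn
def down(h):  # tool down, tool x heading h deg
    a=np.radians(h);x=np.array([np.cos(a),np.sin(a),0]);z=np.array([0,0,-1.]);return np.c_[x,np.cross(z,x),z]
def units(p,R,p0=None,R0=None):
    o=manip.get_obs();p0=np.array(o['eef_pos']) if p0 is None else p0;R0=np.array(o['tool_rot']) if R0 is None else R0
    return np.r_[R0.T@(np.array(p)-p0)/40,np.degrees(Rn.from_matrix(R0.T@R).as_rotvec())/6].round(2).tolist()
E
python3 - <<'E'
from h import *
print(manip.camera_info('wrist'))
print(units([470,-150,330],down(101)))
E
```

```text
{'fx': 304.32546803994995, 'fy': 304.32546803994995, 'cx': 321.12766067455334, 'cy': 200.4466968793423, 'k1': -0.043520254562592925, 'T_tool_cam': array([[-2.69085065e-04, -9.49834465e-01, -3.12752964e-01,
         7.97646161e+01],
       [ 9.99999856e-01, -4.00593589e-04,  3.56231863e-04,
         7.36771527e-01],
       [-4.63648134e-04, -3.12752823e-01,  9.49834436e-01,
        -1.41939326e+02],
       [ 0.00000000e+00,  0.00000000e+00,  0.00000000e+00,
         1.00000000e+00]])}
[10.49, -9.14, -2.47, 0.0, -0.0, -14.5]
```

Call:
{"name": "servo_tool", "arguments": {
  "motion": [
    [0.5, -0.4, -0.6, 0, 0, -0.7],
    [1.2, -1, -1.2, 0, 0, -1.5],
    [2, -1.7, -1.8, 0, 0, -2.5],
    [2.7, -2.4, -2.4, 0, 0, -3.5],
    [3.5, -3, -2.47, 0, 0, -4.5],
    [4.2, -3.7, -2.47, 0, 0, -5.6],
    [5, -4.3, -2.47, 0, 0, -6.7],
    [5.7, -5, -2.47, 0, 0, -7.8],
    [6.5, -5.6, -2.47, 0, 0, -8.9],
    [7.2, -6.3, -2.47, 0, 0, -10],
    [8, -6.9, -2.47, 0, 0, -11],
    [8.7, -7.6, -2.47, 0, 0, -12],
    [9.4, -8.2, -2.47, 0, 0, -13],
    [10, -8.7, -2.47, 0, 0, -14],
    [10.4, -9.1, -2.47, 0, 0, -14.5],
    [10.5, -9.1, -2.47, 0, 0, -14.5],
    [10.5, -9.1, -2.47, 0, 0, -14.5],
    [10.5, -9.1, -2.47, 0, 0, -14.5]
  ],
  "hand": 0.4
}}

```text
time: 2.4
eef_pos: [470.5, -151.7, 330.0]
tool_rot: [[-0.191, 0.982, -0.0], [0.982, 0.191, -0.0], [-0.0, -0.0, -1.0]]
contact_force: [0.3, 0.9, 0.2]
opening: 51.3
grasp_force: 0.0
```

```bash
cat > look.py <<'E'
from h import *
import sys
cm=cam('wrist');im,d=manip.snapshot('wrist');cv2.imwrite(f'pics/{sys.argv[1]}.png',im);P=cloud(cm,d)
np.savez('w.npz',im=im,d=d,P=P)
o=manip.get_obs();print(o['time'],np.array(o['eef_pos']).round(1),o['opening'])
for r in manip.spot_in('throttle_knob','wrist')[:3]:
    b=np.array(r['bbox']);u=(b[:2]+b[2:])/2;i,j=int(u[1]),int(u[0])
    q=np.nanmedian(d[i-3:i+4,j-3:j+4]);print('knob',r['p'],b.round(),toworld(cm,u,q+11).round(1))
X,Y,Z=P[...,0],P[...,1],P[...,2]
m=(abs(X-560)<160)&(abs(Y+170)<150)&(Z>15)&(Z<110)&(np.hypot(X-488,Y+130)>0)
# box top plane
m=(X<540)&(X>430)&(abs(Y+190)<110)&(abs(Z-66)<7)
q=P[m][:,:2].astype(np.float32);print('box',m.sum(),cv2.minAreaRect(q),q.mean(0))
E
python3 look.py w1
```

```text
2.45 [ 470.3 -152.   330.1] 51.35753738289986
knob 0.6 [329. 151. 348. 207.] [[ 493.2 -159.8  111.4]]
box 2294 ((501.8547668457031, -203.96401977539062), (48.86239242553711, 119.60671997070312), 10.855036735534668) [ 501.40683 -208.16399]
```

View pics/w1.png

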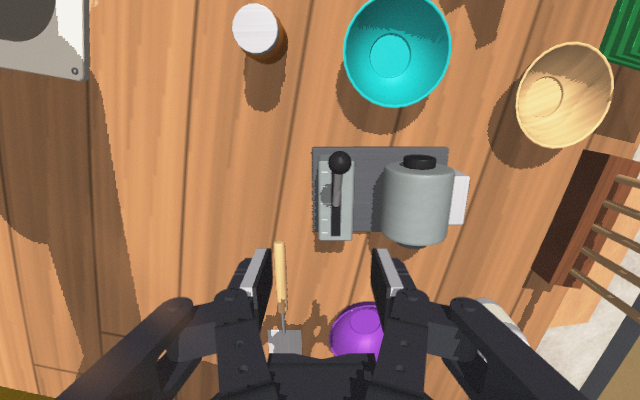

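The knob ball is at (340,162) in the wrist picture, with the stem running down to about (336,205) in the slot. Next I'll locate the knob and hold it against the 100 mm radius.

```bash
cat > fit.py <<'E'
from h import *
z=np.load('w.npz');P=z['P'];im=z['im']
def ball(P,im,near,rad=22):
    g=im.max(2);X=P-np.array(near)
    m=(np.linalg.norm(X,axis=2)<rad)&(g<70)
    q=P[m]
    from scipy.optimize import least_squares
    s=least_squares(lambda c:np.linalg.norm(q-c,axis=1)-13,np.array(near)-[0,0,2],loss='soft_l1')
    return s.x,m.sum(),np.abs(s.fun).mean()
E
python3 - <<'E'
from fit import *
cm=cam('wrist');d=z['d']
q=np.nanmedian(d[159:166,337:344]);c0=toworld(cm,[340,162],q+11)[0];print(c0)
c,n,e=ball(P,im,c0);print(c,n,e)
h=np.array([501.9,-204,70]);a=np.radians(10.86);ey=np.array([-np.sin(a),np.cos(a),0]);ex=np.array([np.cos(a),np.sin(a),0])
for k in (c0,c):
    v=k-h;print('along x',v@ex,'y',v@ey,'z',v[2],'len',np.hypot(v@ey,v[2]),'ang',np.arctan2(v@ey,v[2]))
th=.76;k=h+100*np.sin(th)*ey+[0,0,100*np.cos(th)]
print(k)
for zz in (250,-19): pass
kk=h+ey*71+[0,0,71]
print(units(kk+[0,0,-19+50],down(100.86)),units(kk+[0,0,-19],down(100.86)))
E
```

```text
[ 487.1941578  -133.90132691  140.3258568 ]
[ 487.47507224 -133.92269597  138.98882899] 388 0.42425054159819997
along x -1.235186510757254 y 71.61396566394511 z 70.32585680111316 len 100.37074380977448 ang 0.7944729493238551
along x -0.9633292554602247 y 71.54005225842096 z 68.98882899273636 len 99.385298726354 ang 0.8035506101957942
[ 488.92004067 -136.34168025  142.48360107]
[0.35, 0.54, 3.95, -0.0, 0.0, 0.01] [0.35, 0.54, 5.2, -0.0, 0.0, 0.01]
```

Call:
{"name": "servo_tool", "arguments": {
  "motion": [
    [0.18, 0.26, 0.8, 0, 0, 0],
    [0.36, 0.51, 1.6, 0, 0, 0],
    [0.36, 0.51, 2.5, 0, 0, 0],
    [0.36, 0.51, 3.3, 0, 0, 0],
    [0.36, 0.51, 4.0, 0, 0, 0],
    [0.36, 0.51, 4.6, 0, 0, 0],
    [0.36, 0.51, 5.0, 0, 0, 0],
    [0.36, 0.51, 5.28, 0, 0, 0],
    [0.36, 0.51, 5.28, 0, 0, 0],
    [0.36, 0.51, 5.28, 0, 0, 0]
  ]
}}

```text
time: 3.33
eef_pos: [487.8, -134.0, 119.0]
tool_rot: [[-0.19, 0.982, -0.0], [0.982, 0.19, 0.0], [0.0, -0.0, -1.0]]
contact_force: [0.4, 0.1, 1.3]
opening: 51.4
grasp_force: 0.0
```

Call:
{"name": "servo_tool", "arguments": {
  "motion": [
    [0, 0, 0, 0, 0, 0],
    [0, 0, 0, 0, 0, 0],
    [0, 0, 0, 0, 0, 0],
    [0, 0, 0, 0, 0, 0],
    [0, 0, 0, 0, 0, 0],
    [0, 0, 0, 0, 0, 0],
    [0, 0, 0, 0, 0, 0],
    [0, 0, 0, 0, 0, 0]
  ],
  "hand": 1,
  "newtons": 30
}}

```text
time: 4.0
eef_pos: [487.5, -132.9, 119.2]
tool_rot: [[-0.191, 0.982, -0.001], [0.982, 0.191, 0.001], [0.001, -0.001, -1.0]]
contact_force: [-5.1, 2.9, 5.3]
opening: 23.7
grasp_force: 29.4
```

Call:
{"name": "servo_tool", "arguments": {
  "motion": [
    [-0.09, 0, -0.09, 0, 0, 0],
    [-0.18, 0, -0.17, 0, 0, 0],
    [-0.28, 0, -0.25, 0, 0, 0],
    [-0.38, 0, -0.32, 0, 0, 0],
    [-0.49, 0, -0.39, 0, 0, 0],
    [-0.6, 0, -0.45, 0, 0, 0],
    [-0.71, 0, -0.51, 0, 0, 0],
    [-0.82, 0, -0.56, 0, 0, 0],
    [-0.94, 0, -0.61, 0, 0, 0],
    [-1.05, 0, -0.65, 0, 0, 0],
    [-1.18, 0, -0.68, 0, 0, 0],
    [-1.3, 0, -0.71, 0, 0, 0],
    [-1.42, 0, -0.73, 0, 0, 0],
    [-1.54, 0, -0.745, 0, 0, 0],
    [-1.67, 0, -0.755, 0, 0, 0],
    [-1.79, 0, -0.76, 0, 0, 0],
    [-1.79, 0, -0.76, 0, 0, 0],
    [-1.79, 0, -0.76, 0, 0, 0]
  ]
}}

```text
time: 5.5
eef_pos: [501.7, -204.9, 149.5]
tool_rot: [[-0.192, 0.981, 0.0], [0.981, 0.192, -0.001], [-0.001, -0.0, -1.0]]
contact_force: [-5.0, -1.7, -0.1]
opening: 23.2
grasp_force: 29.4
```

Run:
```python
from h import *
from fit import ball
h=np.array([501.9,-204,70]);a=np.radians(10.86);ey=np.array([-np.sin(a),np.cos(a),0])
print((np.array(manip.get_obs()['eef_pos'])-h)@ey)
for n in ['top','scene','wrist']:
    cm=cam(n);im,d=manip.snapshot(n);P=cloud(cm,d)
    m=(np.linalg.norm(P-np.array([502,-204,170]),axis=2)<40);print(n,m.sum())
    if n=='wrist':
        cv2.imwrite('pics/w2.png',im)
```

```text
-0.8692743460962306
top 0
scene 174
wrist 7420
```

View pics/w2.png

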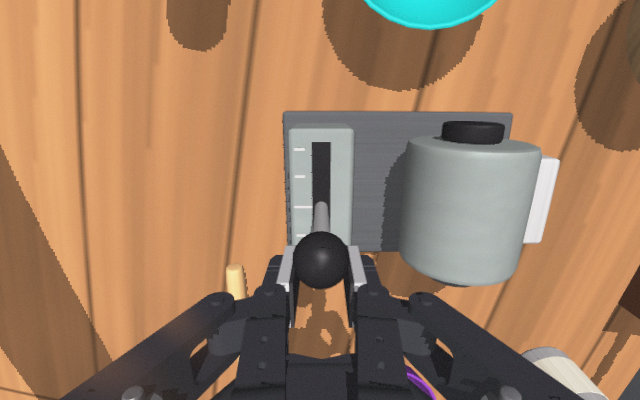

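The ball is at (321,260) between the pads, with the stem rising to (320,205) in the slot. I'll fit the ball from its pixels only.

```bash
cat > kb.py <<'E'
from h import *
from scipy.optimize import least_squares
import sys
u0,v0,r=map(float,sys.argv[1:4])
cm=cam('wrist');im,d=manip.snapshot('wrist');P=cloud(cm,d)
v,u=np.mgrid[0:400,0:640];m=(np.hypot(u-u0,v-v0)<r)&(d>0);q=P[m]
g=q.mean(0)-[0,0,10]
s=least_squares(lambda c:np.linalg.norm(q-c,axis=1)-13,g,loss='soft_l1');c=s.x
h=np.array([501.9,-204,70]);a=np.radians(10.86);ey=np.array([-np.sin(a),np.cos(a),0])
w=c-h;print(c.round(1),np.abs(s.fun).mean(),'y',w@ey,'z',w[2],'ang',np.arctan2(w@ey,w[2]))
E
python3 kb.py 321 260 22
```

```text
[ 499.1 -194.3  168.8] 0.4141470063364066 y 10.102278065179338 z 98.83527607868203 ang 0.10185953839788434
```

Call:
{"name": "servo_tool", "arguments": {
  "motion": [
    [-0.06, 0, 0, 0, 0, 0],
    [-0.12, 0, 0, 0, 0, 0],
    [-0.18, 0, 0, 0, 0, 0],
    [-0.25, 0, 0, 0, 0, 0],
    [-0.25, 0, 0, 0, 0, 0],
    [-0.25, 0, 0, 0, 0, 0]
  ],
  "newtons": 45
}}

```text
time: 6.2
eef_pos: [504.7, -214.1, 149.8]
tool_rot: [[-0.191, 0.982, 0.002], [0.982, 0.191, -0.001], [-0.001, 0.002, -1.0]]
contact_force: [0.2, -0.3, -0.2]
opening: 0.6
grasp_force: 0.0
```

```bash
python3 kb.py 321 260 22
```

```text
[ 499.6 -195.8  168.3] 2.5341801491034137 y 8.509031820481985 z 98.32526171402264 ang 0.08632456124233946
```

Call:
{"name": "servo_tool", "arguments": {
  "motion": [
    [-0.3, 0, -0.2, 0, 0, 0],
    [-0.3, 0, -0.9, 0, 0, 0],
    [-0.2, 0, -1.5, 0, 0, 0],
    [0.6, 0, -1.5, 0, 0, 0],
    [1.4, 0, -1.5, 0, 0, 0],
    [1.6, 0, -1.5, 0, 0, 0],
    [1.6, 0, -0.9, 0, 0, 0],
    [1.6, 0, -0.2, 0, 0, 0],
    [1.6, 0, 0, 0, 0, 0],
    [1.6, 0, 0, 0, 0, 0]
  ]
}}

```text
time: 7.08
eef_pos: [490.2, -150.7, 147.7]
tool_rot: [[-0.191, 0.982, -0.004], [0.982, 0.191, 0.001], [0.002, -0.004, -1.0]]
contact_force: [-0.3, 0.4, -0.2]
opening: 0.1
grasp_force: 0.0
```

Run:
```python
from h import *
im,d=manip.snapshot('wrist');cv2.imwrite('pics/w3.png',im)
cm=cam('scene');im,d=manip.snapshot('scene');P=cloud(cm,d)
m=(np.linalg.norm(P-np.array([502,-200,170]),axis=2)<30);q=P[m];print(len(q),q.mean(0),q.min(0),q.max(0))
a=np.radians(10.86);h=np.array([501.9,-204,70]);ey=np.array([-np.sin(a),np.cos(a),0])
print((np.array(manip.get_obs()['eef_pos'])-h)@ey)
from scipy.optimize import least_squares
q=q[(q-h)@ey<22]
s=least_squares(lambda c:np.linalg.norm(q-c,axis=1)-13,[500,-195,169],loss='soft_l1');c=s.x-h;print(s.x,abs(s.fun).mean(),c@ey,c[2])
```

```text
68 [ 503.31044101 -185.63356158  167.69630823] [ 491.32926065 -201.06274782  142.77485942] [ 516.04364113 -176.06001554  182.49041099]
53.70629497425444
[ 498.30632757 -189.30945916  165.55000205] 2.6012763137738584 15.104523727869228 95.55000204619301
```

View pics/w3.png

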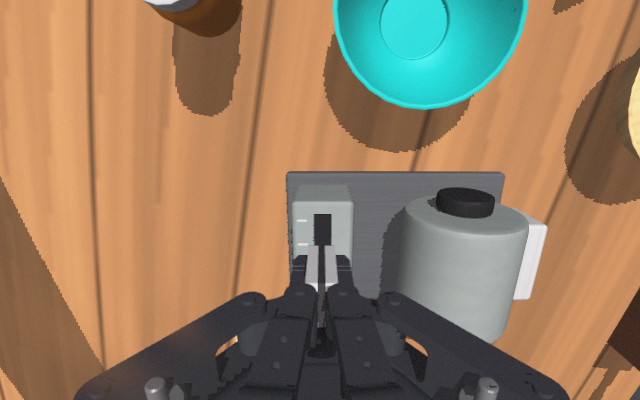

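The shut fingers are now on the +y side, and the knob is hidden behind them near (320,345). I'll push it back gently, then lift and look.

Call:
{"name": "servo_tool", "arguments": {
  "motion": [
    [-0.2, 0, 0, 0, 0, 0],
    [-0.35, 0, 0, 0, 0, 0],
    [-0.45, 0, 0, 0, 0, 0],
    [-0.53, 0, 0, 0, 0, 0],
    [-0.6, 0, 0, 0, 0, 0],
    [-0.66, 0, 0, 0, 0, 0],
    [-0.7, 0, 0, 0, 0, 0],
    [-0.7, 0, 0, 0, 0, 0],
    [-0.7, 0, 0, 0, 0, 0]
  ]
}}

```text
time: 7.93
eef_pos: [496.7, -178.3, 149.2]
tool_rot: [[-0.191, 0.982, -0.0], [0.982, 0.191, -0.0], [-0.0, -0.0, -1.0]]
contact_force: [0.3, -0.1, -0.2]
opening: -0.1
grasp_force: 0.0
```

Call:
{"name": "servo_tool", "arguments": {
  "motion": [
    [0.1, 0, 0, 0, 0, 0],
    [0.4, 0, -0.3, 0, 0, 0],
    [0.4, 0, -1, 0, 0, 0],
    [0.8, 0, -2, 0, 0, 0],
    [1.5, 0, -3, 0, 0, 0],
    [2.2, 0, -3.8, 0, 0, 0],
    [2.2, 0, -3.8, 0, 0, 0],
    [2.2, 0, -3.8, 0, 0, 0]
  ]
}}

```text
time: 8.6
eef_pos: [480.9, -90.5, 304.0]
tool_rot: [[-0.194, 0.981, 0.005], [0.981, 0.194, -0.001], [-0.002, 0.005, -1.0]]
contact_force: [0.4, 0.1, -0.3]
opening: -0.3
grasp_force: 0.0
```

Run:
```python
from h import *
from scipy.optimize import least_squares
a=np.radians(10.86);h=np.array([501.9,-204,70]);ey=np.array([-np.sin(a),np.cos(a),0])
print(manip.get_obs()['eef_pos'])
for n in ['wrist','scene','top']:
    cm=cam(n);im,d=manip.snapshot(n);P=cloud(cm,d)
    m=(np.linalg.norm(P-np.array([501,-200,170]),axis=2)<26)&(im.max(2)<90);q=P[m]
    if m.sum()<10: print(n,m.sum());continue
    s=least_squares(lambda c:np.linalg.norm(q-c,axis=1)-13,[500,-200,169],loss='soft_l1');c=s.x-h;print(n,m.sum(),s.x,abs(s.fun).mean(),'y',c@ey,c[2])
    cv2.imwrite(f'pics/{n}4.png',im)
```

```text
[480.92705586 -90.48881811 304.00750023]
wrist 0
scene 46 [ 500.4585827  -201.09018012  168.85416293] 1.2647604595814865 y 3.1292836509232234 98.85416293339688
top 0
```

Call:
{"name": "servo_tool", "arguments": {
  "motion": [
    [-0.8, 0, -0.4, 0, 0, 0],
    [-1.6, 0, -0.7, 0, 0, 0],
    [-2.4, 0, -0.7, 0, 0, 0],
    [-3.2, 0, -0.7, 0, 0, 0],
    [-3.4, 0, -0.7, 0, 0, 0],
    [-3.4, 0, -0.7, 0, 0, 0],
    [-3.4, 0, -0.7, 0, 0, 0]
  ],
  "hand": 0.4
}}

```text
time: 9.33
eef_pos: [505.0, -225.4, 327.3]
tool_rot: [[-0.189, 0.982, -0.003], [0.982, 0.189, 0.002], [0.003, -0.003, -1.0]]
contact_force: [-0.5, 1.0, 0.3]
opening: 51.5
grasp_force: 0.0
```

Run:
```python
from h import *
from scipy.optimize import least_squares
a=np.radians(10.86);h=np.array([501.9,-204,70]);ey=np.array([-np.sin(a),np.cos(a),0])
print(manip.get_obs()['eef_pos'])
for n in ['wrist','wrist']:
    cm=cam(n);im,d=manip.snapshot(n);P=cloud(cm,d);X,Y,Z=P[...,0],P[...,1],P[...,2]
    m=(np.linalg.norm(P-np.array([501,-200,170]),axis=2)<26)&(im.max(2)<90);q=P[m]
    s=least_squares(lambda c:np.linalg.norm(q-c,axis=1)-13,[500,-200,169],loss='soft_l1');c=s.x-h;print(n,m.sum(),s.x,abs(s.fun).mean(),'y',c@ey,c[2])
    m=(X<540)&(X>430)&(abs(Y+200)<90)&(abs(Z-66)<6)
    q=P[m][:,:2].astype(np.float32);print('box',m.sum(),cv2.minAreaRect(q))
cv2.imwrite('pics/w4.png',im)
```

```text
[ 504.97566308 -225.4471016   327.29330614]
wrist 508 [ 501.03509018 -203.05935813  169.33481681] 0.36508270248103003 y 1.0867529678357606 99.33481680977414
box 2827 ((501.40789794921875, -204.74154663085938), (50.0939826965332, 119.97649383544922), 11.10949420928955)
wrist 503 [ 501.02751499 -203.03863538  169.28288847] 0.4069451108331517 y 1.1085318309386085 99.28288846836054
box 2835 ((501.30853271484375, -203.81105041503906), (50.146793365478516, 119.34263610839844), 11.199225425720215)
```

The lever is at about 0.01 rad, so it is idle. Next is a viewing pose over the tote.

```bash
python3 -c "
from h import *
print(units([648,186,350],down(129.2)))"
```

```text
[9.39, 5.47, -0.54, -0.01, -0.02, -4.69]
```

Call:
{"name": "servo_tool", "arguments": {
  "motion": [
    [0.4, 0.2, -0.3, 0, 0, -0.2],
    [1.1, 0.6, -0.5, 0, 0, -0.5],
    [1.9, 1.1, -0.55, 0, 0, -0.9],
    [2.7, 1.6, -0.55, 0, 0, -1.3],
    [3.5, 2, -0.55, 0, 0, -1.7],
    [4.3, 2.5, -0.55, 0, 0, -2.1],
    [5.1, 3, -0.55, 0, 0, -2.5],
    [5.9, 3.4, -0.55, 0, 0, -2.9],
    [6.7, 3.9, -0.55, 0, 0, -3.3],
    [7.5, 4.4, -0.55, 0, 0, -3.7],
    [8.3, 4.8, -0.55, 0, 0, -4.1],
    [9, 5.2, -0.55, 0, 0, -4.5],
    [9.4, 5.5, -0.55, 0, 0, -4.7],
    [9.4, 5.5, -0.55, 0, 0, -4.7],
    [9.4, 5.5, -0.55, 0, 0, -4.7]
  ],
  "hand": 0
}}

```text
time: 10.68
eef_pos: [649.0, 187.8, 350.7]
tool_rot: [[-0.635, 0.773, -0.001], [0.773, 0.635, -0.0], [0.0, -0.001, -1.0]]
contact_force: [0.3, 0.3, -0.4]
opening: 85.1
grasp_force: 0.0
```

Run:
```python
from h import *
print(manip.get_obs()['eef_pos'],manip.get_obs()['joint_pos'])
cm=cam('wrist');im,d=manip.snapshot('wrist');cv2.imwrite('pics/w5.png',im);P=cloud(cm,d)
m=(abs(P[...,0]-597)<130)&(abs(P[...,1]-248)<130)&(P[...,2]>125)&(P[...,2]<140)
m[300:]=False
m=m.astype(np.uint8);n,l,st,_=cv2.connectedComponentsWithStats(m);k=1+np.argmax(st[1:,4]);q=P[l==k]
r=cv2.minAreaRect(q[:,:2].astype(np.float32));print(len(q),r,np.median(q[:,2]),st[k]);
g=cv2.boxPoints(r);print(g)
```

```text
[648.9815156  187.84263973 350.66529515] [ 2.64168572e-01  3.99156962e-01  1.38751708e+00 -9.21637701e-05
  1.35615735e+00 -4.23378105e-01]
3517 ((596.6870727539062, 240.44189453125), (28.804288864135742, 215.115478515625), 40.10957717895508) 132.22450436442165 [ 306    0   24  197 3517]
[[516.37787 313.42493]
 [654.9664  148.90167]
 [676.9963  167.45886]
 [538.4078  331.98212]]
```

View pics/w5.png

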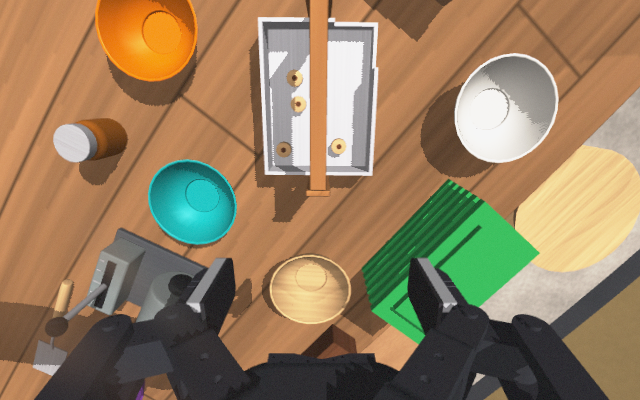

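The picture shows the bar running vertically from (318,0) to (317,195). The low-wall step is at (375,68), so the pouring corner is at the top right, towards tool +x/+y. Discs are at (295,78), (299,104), (283,150) and (338,146). Descending to grasp.

Call:
{"name": "servo_tool", "arguments": {
  "motion": [
    [0.6, -0.03, 0.3, 0, 0, 0],
    [1.3, -0.08, 0.8, 0, 0, -0.1],
    [1.8, -0.12, 1.5, 0, 0, -0.1],
    [2, -0.12, 2.3, 0, 0, -0.1],
    [2, -0.12, 3.1, 0, 0, -0.1],
    [2, -0.12, 3.9, 0, 0, -0.1],
    [2, -0.12, 4.6, 0, 0, -0.1],
    [2, -0.12, 5.2, 0, 0, -0.1],
    [2, -0.12, 5.7, 0, 0, -0.1],
    [2, -0.12, 6.1, 0, 0, -0.1],
    [2, -0.12, 6.22, 0, 0, -0.1],
    [2, -0.12, 6.22, 0, 0, -0.1],
    [2, -0.12, 6.22, 0, 0, -0.1]
  ]
}}

```text
time: 11.82
eef_pos: [595.9, 244.3, 103.4]
tool_rot: [[-0.64, 0.769, 0.001], [0.769, 0.64, 0.0], [-0.0, 0.001, -1.0]]
contact_force: [0.3, 0.3, 0.8]
opening: 84.9
grasp_force: 0.0
```

Call:
{"name": "servo_tool", "arguments": {
  "motion": [
    [0, 0, 0, 0, 0, 0],
    [0, 0, 0, 0, 0, 0],
    [0, 0, 0, 0, 0, 0],
    [0, 0, 0, 0, 0, 0],
    [0, 0, 0, 0, 0, 0],
    [0, 0, 0, 0, 0, 0],
    [0, 0, 0, 0, 0, 0],
    [0, 0, 0, 0, 0, 0],
    [0, 0, 0, 0, 0, 0],
    [0, 0, 0, 0, 0, 0]
  ],
  "hand": 1,
  "newtons": 90
}}

```text
time: 12.65
eef_pos: [596.1, 245.2, 103.0]
tool_rot: [[-0.641, 0.768, 0.001], [0.768, 0.641, 0.001], [-0.0, 0.001, -1.0]]
contact_force: [2.1, 2.1, 4.1]
opening: 19.2
grasp_force: 88.5
```

Call:
{"name": "servo_tool", "arguments": {
  "motion": [
    [0, 0, -0.05, 0, 0, 0],
    [0, 0, -0.15, 0, 0, 0],
    [0, 0, -0.3, 0, 0, 0],
    [0, 0, -0.5, 0, 0, 0],
    [0, 0, -0.75, 0, 0, 0],
    [0, 0, -1, 0, 0, 0],
    [0, 0, -1.3, 0, 0, 0],
    [0, 0, -1.6, 0, 0, 0],
    [0, 0, -1.9, 0, 0, 0],
    [0, 0, -2.2, 0, 0, 0],
    [0, 0, -2.5, 0, 0, 0],
    [0, 0, -2.8, 0, 0, 0],
    [0, 0, -3.1, 0, 0, 0],
    [0, 0, -3.4, 0, 0, 0],
    [0, 0, -3.65, 0, 0, 0],
    [0, 0, -3.85, 0, 0, 0],
    [0, 0, -4, 0, 0, 0],
    [0, 0, -4.1, 0, 0, 0],
    [0, 0, -4.1, 0, 0, 0],
    [0, 0, -4.1, 0, 0, 0]
  ]
}}

```text
time: 14.32
eef_pos: [595.5, 244.7, 266.3]
tool_rot: [[-0.64, 0.768, -0.0], [0.768, 0.64, -0.0], [0.0, -0.0, -1.0]]
contact_force: [0.8, -0.4, -3.6]
opening: 19.1
grasp_force: 87.9
```

Call:
{"name": "servo_tool", "arguments": {
  "motion": [
    [0, 0, 0, 0.05, -0.06, 0],
    [0, 0, 0, 0.13, -0.15, 0],
    [0, 0, 0, 0.22, -0.25, 0],
    [0, 0, 0, 0.31, -0.35, 0],
    [0, 0, 0, 0.4, -0.45, 0],
    [0, 0, 0, 0.49, -0.55, 0],
    [0, 0, 0, 0.57, -0.65, 0],
    [0, 0, 0, 0.66, -0.75, 0],
    [0, 0, 0, 0.75, -0.85, 0],
    [0, 0, 0, 0.84, -0.95, 0],
    [0, 0, 0, 0.93, -1.05, 0],
    [0, 0, 0, 1.01, -1.15, 0],
    [0, 0, 0, 1.1, -1.25, 0],
    [0, 0, 0, 1.19, -1.35, 0],
    [0, 0, 0, 1.28, -1.45, 0],
    [0, 0, 0, 1.36, -1.55, 0],
    [0, 0, 0, 1.45, -1.65, 0],
    [0, 0, 0, 1.54, -1.75, 0],
    [0, 0, 0, 1.63, -1.85, 0],
    [0, 0, 0, 1.7, -1.95, 0]
  ]
}}

```text
time: 15.98
eef_pos: [595.7, 244.9, 266.5]
tool_rot: [[-0.641, 0.767, -0.006], [0.74, 0.616, -0.269], [-0.203, -0.177, -0.963]]
contact_force: [0.9, -0.2, -3.4]
opening: 18.7
grasp_force: 88.0
```

Call:
{"name": "servo_tool", "arguments": {
  "motion": [
    [0, 0, 0, 0.03, -0.03, 0],
    [0, 0, 0, 0.06, -0.06, 0],
    [0, 0, 0, 0.1, -0.12, 0],
    [0, 0, 0, 0.15, -0.17, 0],
    [0, 0, 0, 0.2, -0.22, 0],
    [0, 0, 0, 0.25, -0.28, 0],
    [0, 0, 0, 0.3, -0.34, 0],
    [0, 0, 0, 0.35, -0.4, 0],
    [0, 0, 0, 0.4, -0.46, 0],
    [0, 0, 0, 0.46, -0.52, 0],
    [0, 0, 0, 0.52, -0.6, 0],
    [0, 0, 0, 0.58, -0.66, 0],
    [0, 0, 0, 0.65, -0.74, 0],
    [0, 0, 0, 0.72, -0.82, 0],
    [0, 0, 0, 0.8, -0.91, 0],
    [0, 0, 0, 0.88, -1, 0],
    [0, 0, 0, 0.95, -1.08, 0],
    [0, 0, 0, 1.02, -1.16, 0],
    [0, 0, 0, 1.1, -1.25, 0],
    [0, 0, 0, 1.1, -1.25, 0]
  ]
}}

```text
time: 17.65
eef_pos: [595.6, 245.1, 266.2]
tool_rot: [[-0.642, 0.766, -0.01], [0.694, 0.576, -0.432], [-0.325, -0.284, -0.902]]
contact_force: [-0.1, 0.5, -4.6]
opening: 18.5
grasp_force: 88.1
```

```bash
cat > see.py <<'E'
from h import *
import sys
s,_=manip.snapshot('scene');
for r in manip.spot_in('disc1_center','scene')[:6]: print('scene',round(r['p'],2),np.round(r['bbox']))
w,_=manip.snapshot('wrist')
for r in manip.spot_in('disc1_center','wrist')[:6]: print('wrist',round(r['p'],2),np.round(r['bbox']))
a=cv2.resize(s[120:290,330:530],(640,400)[:2],interpolation=3)
cv2.imwrite(f'pics/{sys.argv[1]}.png',cv2.resize(np.hstack([a,w]),(800,250)) if 0 else cv2.resize(np.vstack([a[:, :],w]),(480,600),interpolation=2))
o=manip.get_obs();print(o['time'],o['eef_pos'],np.degrees(np.arccos(-o['tool_rot'][2][2])),o['opening'],o['contact_force'])
E
python3 see.py s1
```

```text
scene 0.22 [190. 158. 260. 171.]
wrist 0.73 [381. 201. 415. 234.]
wrist 0.22 [188.   0. 449. 360.]
17.85 [595.6612637  244.80288624 266.57034145] 25.507612517497055 18.699336556731105 [-0.32361497  0.02110398 -3.39792734]
```

View pics/s1.png

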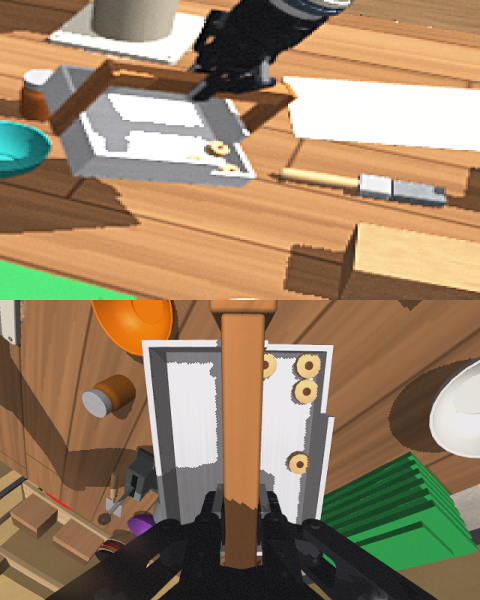

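Three discs are at the far end near the corner, at (308,366), (306,391) and (265,365). One is still on its way at (300,463). I'll tilt a little more and wait.

Call:
{"name": "servo_tool", "arguments": {
  "motion": [
    [0, 0, 0, 0.03, -0.03, 0],
    [0, 0, 0, 0.07, -0.07, 0],
    [0, 0, 0, 0.12, -0.13, 0],
    [0, 0, 0, 0.18, -0.19, 0],
    [0, 0, 0, 0.25, -0.25, 0],
    [0, 0, 0, 0.32, -0.31, 0],
    [0, 0, 0, 0.4, -0.36, 0],
    [0, 0, 0, 0.47, -0.41, 0],
    [0, 0, 0, 0.54, -0.45, 0],
    [0, 0, 0, 0.6, -0.5, 0],
    [0, 0, 0, 0.6, -0.5, 0],
    [0, 0, 0, 0.6, -0.5, 0],
    [0, 0, 0, 0.6, -0.5, 0],
    [0, 0, 0, 0.6, -0.5, 0],
    [0, 0, 0, 0.6, -0.5, 0],
    [0, 0, 0, 0.6, -0.5, 0]
  ]
}}

```text
time: 19.18
eef_pos: [595.7, 244.7, 266.6]
tool_rot: [[-0.643, 0.766, -0.025], [0.67, 0.547, -0.502], [-0.37, -0.339, -0.865]]
contact_force: [-0.5, -0.3, -4.6]
opening: 18.9
grasp_force: 88.2
```

```bash
python3 see.py s2
```

```text
scene 0.58 [347. 157. 451. 224.]
scene 0.5 [237. 144. 301. 226.]
wrist 0.86 [380. 195. 413. 228.]
19.3833 [595.65731285 244.79339988 266.56928227] 30.146276462368895 18.400658552366306 [ 0.35543636 -0.10712942 -3.98243478]
```

View pics/s2.png

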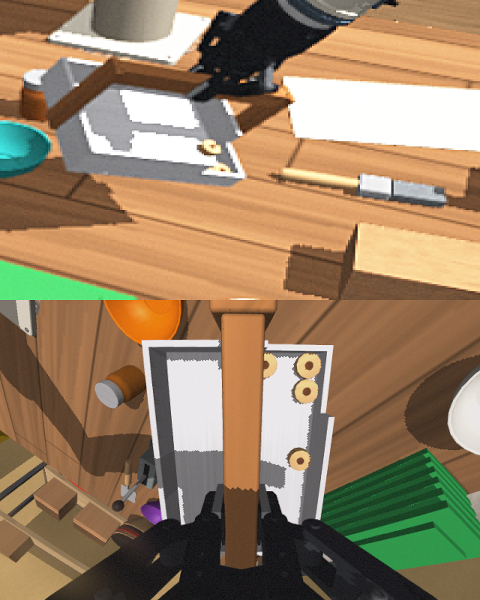

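The picture is nearly unchanged: the discs at (300,462) and (265,365) are not moving despite the tilt. I'll measure the floor plane and the disc places in tool axes.

Run:
```python
from h import *
cm=cam('wrist');im,d=manip.snapshot('wrist');P=cloud(cm,d)
o=manip.get_obs();R=np.array(o['tool_rot']);T=(P-np.array(o['eef_pos']))@R  # tool coords
# floor: roi full-res: x 260-310? use points with tool z 85..110
m=(T[...,2]>70)&(T[...,2]<120)&(abs(T[...,0])<125)&(abs(T[...,1])<90)&(im.min(2)>150)
q=T[m];
for _ in range(6):
    A=np.c_[q[:,:2],np.ones(len(q))];k=np.linalg.lstsq(A,q[:,2],rcond=None)[0];res=q[:,2]-A@k;q=q[abs(res)<max(2,1.5*res.std())]
n=np.r_[k[:2],-1];n/=np.linalg.norm(n);print('floor plane z=',k,len(q),'world normal',R@n)
h=cv2.cvtColor(im,cv2.COLOR_BGR2HSV)
for (x,y) in [(308,366),(306,391),(265,365),(300,462)]:
    u,v=x/.75,(y-300)/.75
    t=T[int(v)-14:int(v)+15,int(u)-14:int(u)+15].reshape(-1,3);t=t[np.isfinite(t[:,2])]
    hgt=k[0]*t[:,0]+k[1]*t[:,1]+k[2]-t[:,2]
    s=(hgt>7)&(hgt<20);print((u,v),s.sum(),t[s].mean(0).round(1) if s.any() else None,hgt[s].mean() if s.any() else None, np.percentile(hgt,[10,50,90]).round(1))
# wall tops extents
hg=k[0]*T[...,0]+k[1]*T[...,1]+k[2]-T[...,2]
for lo,hi in [(18,26),(40,50)]:
    m=(hg>lo)&(hg<hi)&(abs(T[...,0])<125)&(abs(T[...,1])<95);print(lo,m.sum(),np.percentile(T[m][:,0],[1,99]),np.percentile(T[m][:,1],[1,99]))
x0=cv2.resize(im[0:290,180:460],(560,580),interpolation=3);cv2.imwrite('pics/z.png',x0)
```

```text
floor plane z= [-1.74719041e-03 -3.48219449e-03  9.88237426e+01] 16975 world normal [0.02316219 0.49852246 0.86656729]
(410.6666666666667, 88.0) 787 [89.1 62.5 86.4] 12.011987057401226 [10.8 12.  12.9]
(408.0, 121.33333333333333) 770 [66.  62.9 86.6] 11.888383901764144 [ 9.1 11.8 13. ]
(353.3333333333333, 86.66666666666667) 447 [89.9 26.  86.5] 12.101705584305654 [ 11.3  12.9 128.3]
(400.0, 216.0) 664 [-6.4 63.  86.7] 11.89342112965367 [ 0.3 11.8 12.8]
18 3007 [-68.35745161 106.46026586] [-75.99488987  80.33852831]
40 4889 [-99.49806858 107.29127163] [-80.25595899  79.72086829]
```

View pics/z.png

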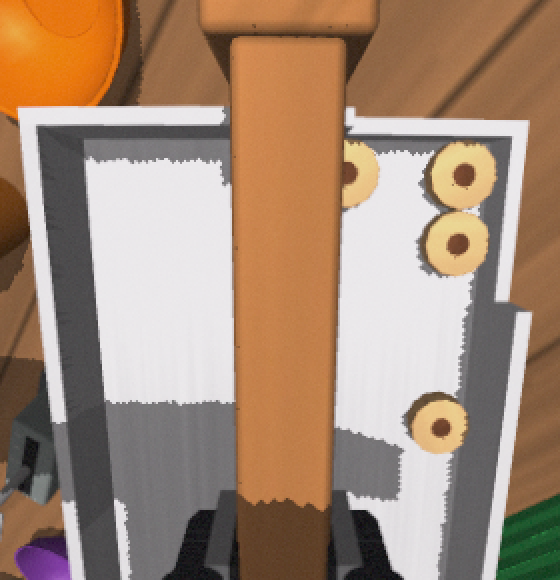

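Disc positions along tool (x, y) are (89,62), (66,63), (90,23) and (-6,63). Two are in the corner, and two hug walls and are held by wall friction. The bottom of the tote is aligned with the tool, so the grip is firm. I'll tilt mainly along one wall and then the other, always keeping the corner lowest, so each straggler slides along its wall.

Run:
```python
from h import *
L=down(129.8)
f=lambda x,y:L@Rn.from_rotvec(np.radians(6*np.array([x,y,0]))).as_matrix()
cur=np.array(manip.get_obs()['tool_rot']);z=np.zeros(3)
A=f(0.8,-4.5);B=f(4.5,-1.0);C=f(3.2,-3.4)
print(units(z,A,z,cur),units(z,B,z,A),units(z,C,z,B))
```

```text
[0.0, 0.0, 0.0, -2.51, -0.75, 0.61] [0.0, 0.0, 0.0, 3.6, 3.41, -1.01] [0.0, 0.0, 0.0, -1.25, -2.32, 0.62]
```

Call:
{"name": "servo_tool", "arguments": {
  "motion": [
    [0, 0, 0, -0.1, -0.03, 0.02],
    [0, 0, 0, -0.25, -0.07, 0.06],
    [0, 0, 0, -0.4, -0.12, 0.1],
    [0, 0, 0, -0.6, -0.18, 0.15],
    [0, 0, 0, -0.8, -0.24, 0.2],
    [0, 0, 0, -1, -0.3, 0.25],
    [0, 0, 0, -1.2, -0.36, 0.3],
    [0, 0, 0, -1.4, -0.42, 0.34],
    [0, 0, 0, -1.6, -0.48, 0.39],
    [0, 0, 0, -1.8, -0.54, 0.44],
    [0, 0, 0, -2, -0.6, 0.49],
    [0, 0, 0, -2.2, -0.66, 0.54],
    [0, 0, 0, -2.35, -0.7, 0.58],
    [0, 0, 0, -2.5, -0.75, 0.61],
    [0, 0, 0, -2.5, -0.75, 0.61],
    [0, 0, 0, -2.5, -0.75, 0.61],
    [0, 0, 0, -2.5, -0.75, 0.61],
    [0, 0, 0, -2.5, -0.75, 0.61],
    [0, 0, 0, -2.5, -0.75, 0.61],
    [0, 0, 0, -2.5, -0.75, 0.61]
  ]
}}

```text
time: 21.1
eef_pos: [595.8, 244.9, 266.4]
tool_rot: [[-0.585, 0.778, 0.227], [0.672, 0.623, -0.401], [-0.453, -0.082, -0.888]]
contact_force: [0.9, 0.3, -4.1]
opening: 18.8
grasp_force: 88.1
```

```bash
cat > discs.py <<'E'
from h import *
cm=cam('wrist');im,d=manip.snapshot('wrist');P=cloud(cm,d);cv2.imwrite('pics/d.png',im)
o=manip.get_obs();R=np.array(o['tool_rot']);T=(P-np.array(o['eef_pos']))@R
print(o['time'],'tilt',np.degrees(np.arccos(-R[2,2])).round(1),'tool x,y down',np.degrees(np.arcsin(-R[2,:2])).round(1),o['opening'])
h=98.8-T[...,2];hs=cv2.cvtColor(im,cv2.COLOR_BGR2HSV)
m=((h>8)&(h<16)&(abs(T[...,0])<100)&(abs(T[...,1])<75)&(hs[...,1]>50)).astype(np.uint8)
m=cv2.erode(m,np.ones((5,5)))
n,l,st,_=cv2.connectedComponentsWithStats(m)
for k in range(1,n):
    if st[k,4]>60:
        q=T[l==k];print(st[k,4],q.mean(0).round(1),'x',q[:,0].min().round(),q[:,0].max().round(),'y',q[:,1].min().round(),q[:,1].max().round())
E
python3 discs.py
```

```text
21.15 tilt 27.4 tool x,y down [26.9  4.7] 18.75327593975609
280 [89.5 25.9 86.2] x 81.0 98.0 y 22.0 31.0
579 [89.2 61.6 86.3] x 79.0 98.0 y 52.0 72.0
534 [66.5 62.1 86.3] x 56.0 75.0 y 52.0 73.0
481 [42.7 61.9 86.4] x 33.0 52.0 y 52.0 72.0
```

Call:
{"name": "servo_tool", "arguments": {
  "motion": [
    [0, 0, 0, 0.15, 0.14, -0.04],
    [0, 0, 0, 0.4, 0.38, -0.11],
    [0, 0, 0, 0.65, 0.62, -0.18],
    [0, 0, 0, 0.9, 0.85, -0.25],
    [0, 0, 0, 1.15, 1.09, -0.32],
    [0, 0, 0, 1.4, 1.33, -0.39],
    [0, 0, 0, 1.65, 1.56, -0.46],
    [0, 0, 0, 1.9, 1.8, -0.53],
    [0, 0, 0, 2.15, 2.04, -0.6],
    [0, 0, 0, 2.4, 2.27, -0.67],
    [0, 0, 0, 2.65, 2.5, -0.74],
    [0, 0, 0, 2.9, 2.75, -0.81],
    [0, 0, 0, 3.15, 2.98, -0.88],
    [0, 0, 0, 3.4, 3.22, -0.95],
    [0, 0, 0, 3.6, 3.4, -1],
    [0, 0, 0, 3.6, 3.4, -1],
    [0, 0, 0, 3.6, 3.4, -1],
    [0, 0, 0, 3.6, 3.4, -1],
    [0, 0, 0, 3.6, 3.4, -1],
    [0, 0, 0, 3.6, 3.4, -1]
  ]
}}

```text
time: 22.82
eef_pos: [595.5, 245.0, 266.8]
tool_rot: [[-0.655, 0.701, -0.284], [0.749, 0.551, -0.368], [-0.102, -0.453, -0.886]]
contact_force: [-0.1, -0.4, -3.5]
opening: 18.6
grasp_force: 88.1
```

```bash
python3 discs.py
```

```text
22.8667 tilt 27.7 tool x,y down [ 5.8 27. ] 19.238407222306893
1130 [89.3 51.1 86.6] x 79.0 99.0 y 29.0 74.0
1028 [53.2 62.7 86.5] x 32.0 75.0 y 52.0 73.0
```

All four are now packed in the corner. Returning to the diagonal tilt with the corner lowest.

Call:
{"name": "servo_tool", "arguments": {
  "motion": [
    [0, 0, 0, -0.06, -0.12, 0.03],
    [0, 0, 0, -0.15, -0.28, 0.08],
    [0, 0, 0, -0.28, -0.5, 0.13],
    [0, 0, 0, -0.4, -0.75, 0.2],
    [0, 0, 0, -0.53, -1, 0.27],
    [0, 0, 0, -0.67, -1.25, 0.33],
    [0, 0, 0, -0.8, -1.5, 0.4],
    [0, 0, 0, -0.94, -1.75, 0.47],
    [0, 0, 0, -1.07, -2, 0.53],
    [0, 0, 0, -1.18, -2.2, 0.59],
    [0, 0, 0, -1.25, -2.32, 0.62],
    [0, 0, 0, -1.25, -2.32, 0.62],
    [0, 0, 0, -1.25, -2.32, 0.62],
    [0, 0, 0, -1.25, -2.32, 0.62],
    [0, 0, 0, -1.25, -2.32, 0.62],
    [0, 0, 0, -1.25, -2.32, 0.62],
    [0, 0, 0, -1.25, -2.32, 0.62],
    [0, 0, 0, -1.25, -2.32, 0.62]
  ]
}}

```text
time: 24.37
eef_pos: [595.8, 244.7, 266.5]
tool_rot: [[-0.645, 0.764, -0.029], [0.683, 0.559, -0.47], [-0.343, -0.323, -0.882]]
contact_force: [0.3, -1.1, -4.3]
opening: 18.7
grasp_force: 88.1
```

```bash
python3 discs.py
python3 - <<'E'
from h import *
from scipy.optimize import least_squares
o=manip.get_obs();R=np.array(o['tool_rot']);p=np.array(o['eef_pos'])
print('foot',p+R@np.array([105,80,101]),'other corners z',[(p+R@np.array([a,b,101]))[2] for a,b in((105,-80),(-105,80))],np.abs(o['joint_velocities']).max())
cm=cam('scene');im,d=manip.snapshot('scene');P=cloud(cm,d)
m=(np.linalg.norm(P-np.array([501,-202,170]),axis=2)<26)&(im.max(2)<90);q=P[m]
s=least_squares(lambda c:np.linalg.norm(q-c,axis=1)-13,[500,-200,169],loss='soft_l1');print('knob',m.sum(),s.x)
E
```

```text
24.4167 tilt 28.1 tool x,y down [20.1 18.8] 18.69336748485138
1182 [89.  51.8 86.5] x 79.0 98.0 y 29.0 73.0
520 [65.7 62.9 86.5] x 56.0 75.0 y 52.0 73.0
509 [42.4 62.3 86.5] x 32.0 52.0 y 52.0 73.0
foot [586.25989793 313.70275241 115.53961834] other corners z [np.float64(167.1849142310785), np.float64(187.53975903886163)] 0.0037821875006083592
knob 50 [ 501.09732096 -199.9609517   168.75188142]
```

```bash
python3 -c "
from bench import manip
print(manip.hand_in())"
```

```text
the job is handed in; nothing more can be done
None
```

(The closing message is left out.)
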